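# Tip both V-blocks back onto their bases

## Robot

A 6-joint arm with a two-finger parallel gripper is mounted at the origin on a cart in front of the work surface, level with it; the furniture and walls round the work are solid. World frame = base frame: x ahead of the robot, y to its left, z up, the work surface at z = 0. Lengths are in m, angles in rad, forces in N, time in s.
With the tool pointing down it reaches from about 0.425 to 0.95 m from the base axis. Payload 14.7 kg.
Tool frame: the origin (TCP) lies at the very end of the fingers, on their centre line; the grasp point (between the pads) lies 19 mm behind it; z points along the fingers, y is the line along which they close (so a half turn about z gives the same grasp; the last joint's range is limited). The gripper opens to 85 mm and grips with 20 to 120 N. Pads are 22 mm wide; open, the fingers measure 114 mm over their backs; the gripper's body (76 mm by 85 mm) begins 54 mm behind the grasp point. The pads swing forward as they close: fully open they stand 13 mm farther back than shut.
Start: joints at [1.128, 0.48, 1.596, -0, 1.065, -0.047], TCP at [0.251, 0.6, 0.231] pointing down, gripper open.
Joint ranges: [-2.75, 2.75], [-0.82, 2.05], [0.23, 2.67], [-1.56, 4.7], [0.09, 2.69], [-2.92, 2.92]. Speed limits (rad/s): [1.89, 1.89, 2.39, 3.01, 3.01, 3.01].

## Interface

Orientations are given as a unit quaternion [x, y, z, w].
In Python, from station import get_obs, cams, workorder, spotter gives the robot as it stands.
- The arm moves only by the tool jog_arm, never from a script. Its arguments are lists of equal length, an entry for each row: "linear": the shift along the world's x, y, z normalised to -1 to 1, where 1 is 15 cm, a list of three; "yaw": the turn about the world's z normalised to -1 to 1, where 1 is 120 degrees; "gripper": the opening, from 0 (shut) to 1 (fully open). A call has exactly 5 rows; each row shifts and turns the commanded pose from where the row before left it; what a row does not reach is not made up. A row lasts 1/12 s, in which the tool goes at most 41.7 mm and 7.16 degrees, less where a joint would pass 70% of its speed; a pose out of reach is approached as far as the arm can. A call with a number of a shift or a turn outside -1 to 1 is refused whole. A call with a gripper value outside its range is refused whole. The fingers move at their own pace and stop on an object; the grip force is fixed at half the most. Time passes only in rows, so rows that do not move let the fingers close, or fill a call up. It gives the time, the measured TCP pose, the force, the opening and the grip force at its end, in the units of the state.
- get_obs(): the state, without advancing time (a new reading comes with each control period).
- cams.read_camera(name): name is "scene" or "top" or "wrist"; returns a dict with "img" (420x560x3 uint8, red, green, blue), "K" (3x3 intrinsics, pixels), "world_from_camera" (4x4, takes a point from camera to world coordinates). Camera axes: x right, y down, z forward; pixel columns grow to the right and rows downward; lengths in m; the calibration is good to about 2 mm. A picture is of the moment at which its call begins. There is no depth.
- workorder.hand_in(): hands the job in; it is judged then, once.
Trained networks look in the newest picture that a camera, given by its name, has taken for a name from the list of things; names that differ only in an ending like _2 or _b are one class to them, and where a whole thing is asked for, a point or a joint stands for the part that bears it (a point fixed in the world has none). Each returns a list of dicts, best first, with "confidence" (0 to 1); they miss things now and then, are a little off and sometimes report something else, mostly with a low value. They report only what shows in the picture. A call takes as long as a camera call. They do not tell look-alikes from the thing itself.
- spotter.find_in(name, camera): "xy" ([column, row] in pixels, amid what is visible of it).
- spotter.outline_of(name, camera): "mask" (420x560 bool, what is visible of it) and "xy" ([column, row] in pixels, amid what is visible of it).
The state is a dict: "time_s": time; "joint_pos": joint angles; "dq": joint speeds; "joint_torque": joint torques, N m; "tool_pos": TCP position; "ee_rot": TCP orientation; "ft_force": force on the tool from outside, world axes, zero at the start; "moment": the same for the moment, N m; "gripper_width": finger opening in m; "grasp_force": force on a finger pad.
Only numpy, scipy, OpenCV 4.12 (cv2) and the standard library are available. Lean on these libraries where they do the work, as an engineer would, in place of code of your own. Each camera call takes 0.05 s, during which the arm holds its last target. There are 200 camera calls.

## Task

Two steel V-blocks were left the wrong way round on the bench, one standing on its end and one lying on its side. Push each one over with the fingertips, without gripping or lifting it, so that it comes to rest flat on its base with the V-groove open to the top, about where it stood. Leave everything else on the bench where it is.

Things in the scene. Friction and masses are not known exactly. Their poses are not given: they have to be found in the camera images.
- vblock_end_center (a point): V-block standing on its end: groove upright, 48 mm tall, footprint 34x52 mm. Its base faces away from the robot within 45 degrees, the groove towards it. Point: middle of its outer box. Own axes: z from the base out through the open V, x along the groove, y across.
- vblock_end: The same block; origin at the centre of its base face, 17 mm from the point above, same axes. Bare steel, 48 mm along the groove, 52 mm across, 34 mm base to ridges; 90-degree groove 32 mm wide, 15 mm deep between two flat ridges 10 mm wide. 0.36 to 0.68 kg, friction about 0.6: a push low down slides it, one within 12 mm of its top tips it; past about 32 degrees it falls over by itself.
- vblock_side_center (a point): Like V-block lying on its side: groove level, 52 mm tall, footprint 34x48 mm. Its base faces the robot within 45 degrees, the groove away from it; the upper ridge's flat spans 42 to 52 mm above the bench (z = 0). Point: middle of its outer box. Own axes: z from the base out through the open V, x along the groove, y across.
- vblock_side: The same block; origin at the centre of its base face, 17 mm from the point above, same axes. Make, size, mass and tipping behaviour as the other V-block.
- ink_bottle: Bystander, to be left alone. Upright round bottle of marking ink, 39 mm in diameter, 82 mm tall, easily toppled; stands between the two V-blocks' places or a little behind. Origin at the centre of its underside, z up.
- setting_ring: Bystander, to be left alone. Round setting ring with a bright top and dark rim lying flat, 58 mm in diameter, 20 mm high; near the ink bottle. Origin at the centre of its underside.
- wheel_nut1: Bystander, to be left alone. Wheel nut standing on its flange, 30 mm across, 19 mm high, between the two V-blocks' places. Origin at the centre of its underside.
- wheel_nut2: Bystander, to be left alone. A second wheel nut like wheel_nut1.
- plug_gauge1: Bystander, to be left alone. Plug gauge, a dark handle with bright ends, 24x123x21 mm, lying behind the work on the left. Origin under its middle, y along it.
- micrometer: Bystander, to be left alone. Outside micrometer lying behind the work in the middle, 47x132x18 mm. Origin under its middle.
- hub_gauge: Bystander, to be left alone. Round dark hub gauge on four bolt feet with a bar handle, 94 mm in diameter, 47 mm high, behind the work on the right. Origin at the centre of its underside.
- caliper: Bystander, to be left alone. Digital caliper lying near the front edge of the bench on the left, 74x232x15 mm. Origin under its middle.
Mind the look-alikes: they are no part of the job. What is shaped like the vblock_side but green or pink is not meant.

How it is judged:
By the outcome, as a careful person would: the job done as asked, in the order asked, and still so for the second after the job is handed in, with the robot touching nothing.
It also fails if it takes over 48 s, if anything falls off the work surface, if the arm or the gripper's body presses on something with over 40 N, if the wrist force passes 120 N, or if a joint passes its speed limit or range.

## Working session

There is one attempt and no reset: what is moved stays moved. The work goes in short steps, Python scripts to look and compute and a tool call to move; the robot and the scene stay as the last step left them, time stands still between calls to the robot, and variables do not carry over. Pictures are saved under pics/ and viewed, at most 10 in all, crops included, and the job is handed in when it is done.

Besides the shell and the picture viewer there is one more tool, called as a command line: name --pt "numbers of a row" for each row, then --argument value for the rest. jog_arm: Moves the arm, as the interface text tells. Its arguments: {"type":"object","properties":{"linear":{"type":"array","items":{"type":"array","items":{"type":"number","minimum":-1,"maximum":1}}},"yaw":{"type":"array","items":{"type":"number","minimum":-1,"maximum":1}},"gripper":{"type":"array","items":{"type":"number"}}},"required":["linear","yaw","gripper"]}

```bash
mkdir -p pics; cat > h.py <<'E'
from station import get_obs, cams, workorder, spotter
import numpy as np, cv2
def shot(c,fn=None):
    d=cams.read_camera(c)
    if fn: cv2.imwrite('pics/'+fn,d['img'][:,:,::-1])
    return d
def ray(d,uv):
    K=np.array(d['K']);T=np.array(d['world_from_camera'])
    r=T[:3,:3]@np.linalg.inv(K)@[uv[0],uv[1],1.]
    return T[:3,3],r/np.linalg.norm(r)
def onz(d,uv,z):
    o,r=ray(d,uv); return o+r*(z-o[2])/r[2]
def proj(d,P):
    K=np.array(d['K']);T=np.linalg.inv(np.array(d['world_from_camera']))
    p=np.atleast_2d(P)@T[:3,:3].T+T[:3,3]; q=p@K.T; return q[:,:2]/q[:,2:]
def tri(a,ua,b,ub):
    A=np.zeros((3,3));B=np.zeros(3)
    for d,u in((a,ua),(b,ub)):
        o,r=ray(d,u);M=np.eye(3)-np.outer(r,r);A+=M;B+=M@o
    return np.linalg.solve(A,B)
E
python3 - <<'E'
from h import *
np.set_printoptions(precision=3,suppress=True)
D={c:shot(c,c+'1.png') for c in('scene','top')}
for c in D:
    print(c,np.array(D[c]['world_from_camera'])[:3,3], np.array(D[c]['K'])[0])
    for n in('vblock_end','vblock_side','ink_bottle','setting_ring','wheel_nut1','hub_gauge'):
        print(c,n,[(round(r['confidence'],2),np.round(r['xy']).tolist(),onz(D[c],r['xy'],.025).round(3).tolist()) for r in spotter.find_in(n,c)])
im=np.hstack([D['scene']['img'],D['top']['img']])
cv2.imwrite('pics/a.png',np.vstack([D['scene']['img']])[:,:,::-1])
E
```

```text
scene [0.586 0.837 0.925] [531.202   0.    278.939]
scene vblock_end [(0.83, [260.0, 152.0], [0.534, 0.011, 0.025])]
scene vblock_side [(0.79, [282.0, 241.0], [0.515, 0.258, 0.025])]
scene ink_bottle [(0.66, [267.0, 197.0], [0.532, 0.142, 0.025])]
scene setting_ring [(0.88, [240.0, 206.0], [0.592, 0.159, 0.025]), (0.45, [260.0, 151.0], [0.531, 0.007, 0.025])]
scene wheel_nut1 [(0.7, [293.0, 195.0], [0.477, 0.146, 0.025]), (0.66, [318.0, 202.0], [0.426, 0.171, 0.025])]
scene hub_gauge [(0.76, [182.0, 149.0], [0.71, -0.023, 0.025])]
top [0.456 0.209 1.142] [440.207   0.    275.426]
top vblock_end []
top vblock_side [(0.88, [206.0, 201.0], [0.537, 0.366, 0.025]), (0.86, [190.0, 236.0], [0.45, 0.407, 0.025]), (0.67, [181.0, 169.0], [0.62, 0.428, 0.025]), (0.64, [245.0, 206.0], [0.524, 0.267, 0.025])]
top ink_bottle [(0.76, [294.0, 200.0], [0.537, 0.143, 0.025])]
top setting_ring [(0.86, [296.0, 171.0], [0.61, 0.134, 0.025]), (0.75, [293.0, 200.0], [0.536, 0.146, 0.025]), (0.63, [226.0, 141.0], [0.69, 0.314, 0.025])]
top wheel_nut1 [(0.52, [300.0, 225.0], [0.471, 0.13, 0.025]), (0.42, [292.0, 247.0], [0.417, 0.151, 0.025])]
top hub_gauge [(0.81, [362.0, 132.0], [0.707, -0.036, 0.025]), (0.4, [349.0, 202.0], [0.529, 0.002, 0.025])]
```

View pics/scene1.png

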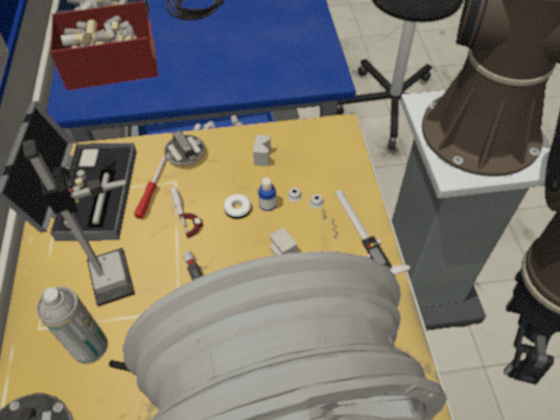

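View pics/top1.png

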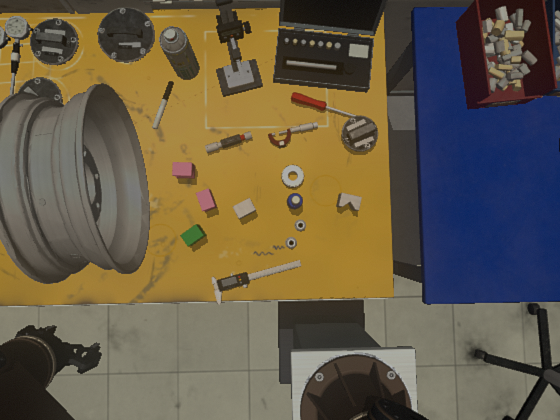

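The scene shows the steel side block at top (245,208) / scene (283,241). The end block is at top (349,202) / scene (261,151), with its groove facing the robot.
Candidates for vblock_side in the top view:
- grey (245,208)
- pink (206,200)
- pink (182,170)
- green (193,236)

I choose the bare steel one at (245,208) and check it in a close crop.

```bash
python3 - <<'E'
from h import *
t=cv2.imread('pics/top1.png');s=cv2.imread('pics/scene1.png')
f=lambda im,x,y,w,h,k:cv2.resize(im[y:y+h,x:x+w],None,fx=k,fy=k,interpolation=cv2.INTER_CUBIC)
a=np.hstack([f(t,225,185,40,40,7),f(t,330,185,40,40,7)]);b=np.hstack([f(s,263,222,40,40,7),f(s,242,130,40,40,7)])
cv2.imwrite('pics/c1.png',np.vstack([a,b]))
E
```

```text
(no output)
```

View pics/c1.png

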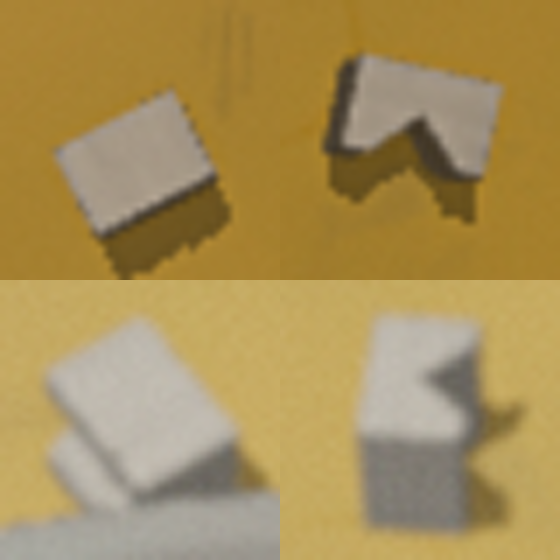

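The crop confirms bare steel for both. On the side block (left) the base faces down and to the right in the image. On the end block (right) the groove faces the robot. Next I work out the poses from the corners.

```bash
python3 - <<'E'
from h import *
np.set_printoptions(precision=4,suppress=True)
o=get_obs();print(o['tool_pos'],o['ee_rot'],o['gripper_width'],o['time_s'])
from scipy.spatial.transform import Rotation as R
print(R.from_quat(o['ee_rot']).as_matrix())
d=shot('top');s=shot('scene')
side=np.array([(55,152),(172,92),(217,175),(103,235)])/7-.5+[225,185]
end=np.array([(82+280-280,55),(220,88),(205,180),(52,152)])/7-.5+[330,185]
S=[onz(d,p,.052) for p in side];print('side',np.array(S),np.mean(S,0))
E=[onz(d,p,.048) for p in end];print('end',np.array(E))
# scene corners
ss=np.array([(47,380),(140,318),(237,440),(135,495)])/7-.5+[263,222-40]
se=np.array([(375-280,315),(480-280,318),(470-280,443),(358-280,435)])/7-.5+[242,130-40]
print('tri side',[tri(d,p,s,q) for p,q in zip(np.roll(side,0,0),[ss[3],ss[0],ss[1],ss[2]])])
print('scene side',np.array([onz(s,p,.052) for p in ss]));print('scene end',np.array([onz(s,p,.048) for p in se]))
w=shot('wrist','w1.png');print(np.array(w['world_from_camera']),w['K'])
E
```

```text
[0.2506 0.5998 0.2313] [0.1966 0.9805 0.     0.    ] 0.08542479546152751 0.7
[[-0.9227  0.3855  0.    ]
 [ 0.3855  0.9227  0.    ]
 [-0.      0.     -1.    ]]
side [[0.5211 0.2971 0.052 ]
 [0.5416 0.2554 0.052 ]
 [0.5118 0.2399 0.052 ]
 [0.4914 0.2805 0.052 ]] [0.5165 0.2682 0.052 ]
end [[ 0.5509  0.0252  0.048 ]
 [ 0.5381 -0.0239  0.048 ]
 [ 0.5053 -0.0174  0.048 ]
 [ 0.5164  0.0369  0.048 ]]
tri side [array([0.5213, 0.2975, 0.0465]), array([0.5413, 0.2558, 0.046 ]), array([0.5119, 0.2401, 0.0482]), array([0.4909, 0.2813, 0.0428])]
scene side [[0.5409 0.2599 0.052 ]
 [0.5121 0.2427 0.052 ]
 [0.4911 0.2872 0.052 ]
 [0.5216 0.301  0.052 ]]
scene end [[ 0.539  -0.023   0.048 ]
 [ 0.5052 -0.0166  0.048 ]
 [ 0.5151  0.0376  0.048 ]
 [ 0.55    0.0289  0.048 ]]
[[ 0.3864  0.8748  0.2923  0.1753]
 [ 0.9223 -0.3662 -0.1232  0.6315]
 [-0.0008  0.3172 -0.9484  0.3746]
 [ 0.      0.      0.      1.    ]] [[295.2572   0.     283.482 ]
 [  0.     295.2572 210.0301]
 [  0.       0.       1.    ]]
```

jog_arm --pt "0.05 -0.22 0.05" --pt "0.05 -0.25 0.05" --pt "0.05 -0.25 0.05" --pt "0.1 -0.25 0" --pt "0.2 -0.2 0" --yaw '[0, 0, 0, 0, 0]' --gripper '[1, 1, 1, 1, 1]'

```text
time_s: 1.27
tool_pos: [0.3158, 0.4224, 0.2543]
ee_rot: [0.196, 0.981, -0.0, -0.0]
ft_force: [0.6, 2.2, -0.8]
gripper_width: 0.0852
grasp_force: 0.0
```

jog_arm --pt "0.12 -0.24 0" --pt "0.12 -0.24 0" --pt "0.12 -0.24 0" --pt "0.12 -0.24 0" --pt "0.1 -0.24 0" --yaw '[0.0275, 0.04, 0, 0, 0]' --gripper '[0.4, 0.4, 0.4, 0.4, 0.4]'

```text
time_s: 1.68
tool_pos: [0.4054, 0.2431, 0.2541]
ee_rot: [0.127, 0.992, 0.0, 0.0]
ft_force: [1.7, 1.4, 0.3]
gripper_width: 0.0343
grasp_force: 0.0
```

jog_arm --pt "0.1 -0.2 0" --pt "0.1 -0.2 0" --pt "0.1 -0.2 0" --pt "0.0 -0.05 0" --pt "0 0 0" --yaw '[0, 0, 0, 0, 0]' --gripper '[0.4, 0.4, 0.4, 0.4, 0.4]'

```text
time_s: 2.1
tool_pos: [0.45, 0.1454, 0.2539]
ee_rot: [0.128, 0.992, -0.0, 0.0]
ft_force: [-0.5, 1.1, -0.2]
gripper_width: 0.034
grasp_force: 0.0
```

```bash
python3 - <<'E'
from h import *
w=shot('wrist','w2.png');o=get_obs();print(o['tool_pos'],o['ee_rot'],o['gripper_width'])
c=[.5277,.0052,.024];c2=[.5165,.2682,.026];print(proj(w,[c,c2]))
E
```

```text
[0.44959034 0.14662259 0.25386064] [ 1.28047558e-01  9.91768025e-01  7.22113162e-05 -4.47320821e-05] 0.034031423936738844
[[201.29864805 255.73888043]
 [386.83713235 203.1287724 ]]
```

View pics/w2.png

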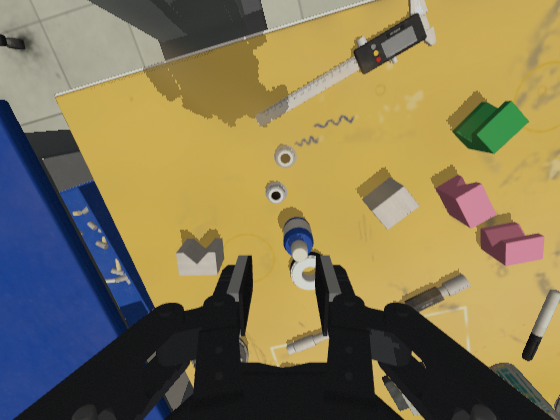

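The wrist view shows the end block at (200,255) and the side block at (388,200). Both match the predicted (201,256) and (387,203). Next I place the fingers in front of the end block's ridges.

jog_arm --pt "0.05 -0.22 -0.1" --pt "0.05 -0.22 -0.1" --pt "0.05 -0.22 -0.1" --pt "0.05 -0.2 -0.1" --pt "0 0 -0.2" --yaw '[0, 0, 0, 0, 0]' --gripper '[0.4, 0.4, 0.4, 0.4, 0.4]'

```text
time_s: 2.57
tool_pos: [0.4824, 0.0158, 0.1651]
ee_rot: [0.127, 0.992, -0.0, 0.003]
ft_force: [2.2, 0.5, 0.5]
gripper_width: 0.0338
grasp_force: 0.0
```

jog_arm --pt "0 0 -0.2" --pt "0 0 -0.2" --pt "0 0 -0.2" --pt "0 0 -0.2" --pt "0 0 0" --yaw '[0, 0, 0, 0, 0]' --gripper '[0.4, 0.4, 0.4, 0.4, 0.4]'

```text
time_s: 2.98
tool_pos: [0.4766, 0.0196, 0.0397]
ee_rot: [0.126, 0.992, -0.0, -0.003]
ft_force: [-2.6, 0.3, -1.3]
gripper_width: 0.0343
grasp_force: 0.0
```

```bash
python3 - <<'E'
from h import *
w=shot('wrist');o=get_obs();print(o['tool_pos'],o['ee_rot'],o['gripper_width'],o['ft_force'])
s=shot('scene')
a=cv2.resize(s['img'][110:190,210:300],None,fx=4,fy=4,interpolation=cv2.INTER_CUBIC)
im=np.hstack([cv2.resize(w['img'],(440,330)),cv2.resize(a,(360,330))])
cv2.imwrite('pics/w3.png',im[:,:,::-1])
E
```

```text
[0.4775602  0.01948483 0.04200723] [ 1.26273829e-01  9.91992031e-01 -2.21593841e-04 -2.58497618e-03] 0.03410936928813021 [ 0.42749011 -0.59568091  0.68533428]
```

View pics/w3.png

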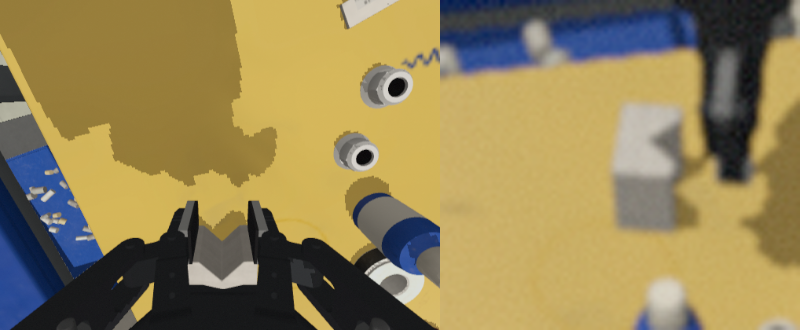

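jog_arm --pt "0.028 -0.0075 -0.016" --pt "0.028 -0.0075 -0.016" --pt "0.028 -0.0075 -0.016" --pt "0.028 -0.0075 0" --pt "0.02 -0.005 0" --yaw '[0, 0, 0, 0, 0]' --gripper '[0.4, 0.4, 0.4, 0.4, 0.4]'

```text
time_s: 3.5
tool_pos: [0.5005, 0.0128, 0.0372]
ee_rot: [0.127, 0.992, 0.0, 0.001]
ft_force: [-0.8, 1.1, 1.6]
gripper_width: 0.0344
grasp_force: 0.6
```

jog_arm --pt "0.028 -0.0075 0.008" --pt "0.028 -0.0075 0.015" --pt "0.028 -0.0075 0.015" --pt "0.028 -0.0075 0.012" --pt "0.028 -0.0075 0.012" --yaw '[0, 0, 0, 0, 0]' --gripper '[0.4, 0.4, 0.4, 0.4, 0.4]'

```text
time_s: 3.92
tool_pos: [0.5211, 0.0072, 0.0462]
ee_rot: [0.127, 0.992, 0.0, 0.0]
ft_force: [0.6, 0.2, -0.3]
gripper_width: 0.0341
grasp_force: 0.1
```

```bash
python3 - <<'E'
from h import *
o=get_obs();print(o['tool_pos'],o['ft_force'])
s=shot('scene');t=shot('top')
a=cv2.resize(s['img'][110:190,210:310],(400,320),interpolation=cv2.INTER_CUBIC)
b=cv2.resize(t['img'][165:245,300:400],(400,320),interpolation=cv2.INTER_CUBIC)
cv2.imwrite('pics/w4.png',np.hstack([a,b])[:,:,::-1])
E
```

```text
[0.52106729 0.00724468 0.04622821] [ 0.60562457  0.18917383 -0.32334141]
```

View pics/w4.png

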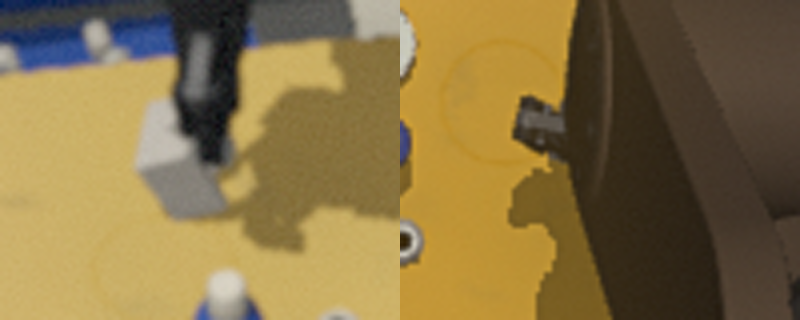

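The block is tipping cleanly, at about 25–30°, so I carry on.

jog_arm --pt "0.026 -0.007 0.01" --pt "0.026 -0.007 0.01" --pt "0.026 -0.007 0.008" --pt "0.026 -0.007 0.005" --pt "0 0 0" --yaw '[0, 0, 0, 0, 0]' --gripper '[0.4, 0.4, 0.4, 0.4, 0.4]'

```text
time_s: 4.43
tool_pos: [0.5372, 0.003, 0.0511]
ee_rot: [0.127, 0.992, 0.0, 0.001]
ft_force: [1.0, -0.6, 0.5]
gripper_width: 0.0344
grasp_force: 0.0
```

jog_arm --pt "0 0 0.05" --pt "-0.05 0 0.15" --pt "-0.05 0 0.2" --pt "-0.05 0.05 0.2" --pt "-0.05 0.1 0.2" --yaw '[0, 0, 0, 0, 0]' --gripper '[0.4, 0.4, 0.4, 0.4, 0.4]'

```text
time_s: 4.85
tool_pos: [0.5049, 0.0251, 0.1723]
ee_rot: [0.127, 0.992, -0.0, -0.0]
ft_force: [0.5, 0.1, 0.1]
gripper_width: 0.0338
grasp_force: 0.0
```

```bash
python3 - <<'E'
from h import *
o=get_obs();print(o['tool_pos'],o['ft_force'])
s=shot('scene');t=shot('wrist')
a=cv2.resize(s['img'][110:190,210:310],(400,320),interpolation=cv2.INTER_CUBIC)
b=cv2.resize(t['img'],(400,320))
cv2.imwrite('pics/w5.png',np.hstack([a,b])[:,:,::-1])
E
```

```text
[0.50494586 0.02508688 0.17227759] [0.47455973 0.08698316 0.05560235]
```

View pics/w5.png

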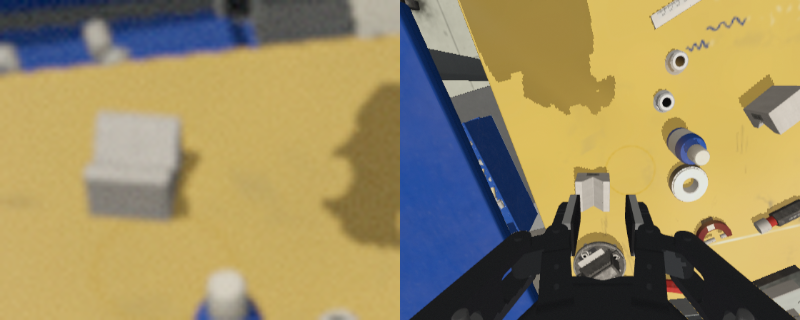

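The end block now sits flat on its base with the groove up, and the bystanders are undisturbed. Next I go to the far side of the side block.

jog_arm --pt "0.05 0.22 0" --pt "0.05 0.22 0" --pt "0.05 0.22 0" --pt "0.05 0.22 0" --pt "0.05 0.22 0" --yaw '[0.057, 0.057, 0.057, 0.057, 0.057]' --gripper '[0.25, 0.25, 0.25, 0.25, 0.25]'

```text
time_s: 5.37
tool_pos: [0.5432, 0.1922, 0.1708]
ee_rot: [-0.173, 0.985, -0.0, -0.0]
ft_force: [1.0, -0.7, 0.1]
gripper_width: 0.0214
grasp_force: 0.0
```

jog_arm --pt "0.05 0.22 0" --pt "0.05 0.22 0" --pt "0.04 0.22 0" --pt "0 0.01 -0.1" --pt "0 0 -0.1" --yaw '[0.059, 0, 0, 0, 0]' --gripper '[0.25, 0.25, 0.25, 0.25, 0.25]'

```text
time_s: 5.78
tool_pos: [0.5648, 0.2935, 0.1407]
ee_rot: [-0.232, 0.973, 0.0, 0.001]
ft_force: [-0.6, -0.1, -0.6]
gripper_width: 0.0214
grasp_force: 0.0
```

```bash
python3 - <<'E'
from h import *
o=get_obs();q=o['ee_rot'];p=np.array(o['tool_pos']);print(p,90-2*np.degrees(np.arctan2(q[0],q[1])),o['gripper_width'])
n=np.array([.893,.449]);t=np.array([-.449,.893]);d=p[:2]-[.5313,.2763];print('standoff',d@n,'lateral',d@t)
w=shot('wrist');b=w['img'];C=[[.5211,.2971,.052],[.5416,.2554,.052],[.5118,.2399,.052],[.4914,.2805,.052]]
uv=proj(w,C).astype(int);b=b.copy();cv2.polylines(b,[uv.reshape(-1,1,2)],True,(255,0,0),1)
cv2.imwrite('pics/w6.png',b[:,:,::-1])
E
```

```text
[0.56475723 0.29348264 0.14074743] 116.84824962382106 0.021430557961868806
standoff 0.03759230963015662 lateral 0.00032180412926796203
```

View pics/w6.png

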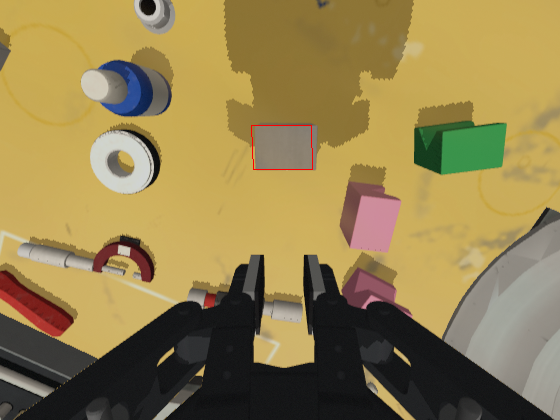

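The overlay fits the side block (252–315, 125–170) to about 2 mm, and the pink block (370,215) is clear of the fingers. Now I descend and push.

jog_arm --pt "0 0 -0.17" --pt "0 0 -0.17" --pt "0 0 -0.17" --pt "0 0 -0.17" --pt "0 0 0" --yaw '[0, 0, 0, 0, 0]' --gripper '[0.25, 0.25, 0.25, 0.25, 0.25]'

```text
time_s: 6.25
tool_pos: [0.5616, 0.2895, 0.0347]
ee_rot: [-0.231, 0.973, -0.001, -0.003]
ft_force: [-0.9, -1.3, -0.8]
gripper_width: 0.0216
grasp_force: 0.0
```

jog_arm --pt "-0.03 -0.015 0" --pt "-0.03 -0.015 0" --pt "-0.03 -0.015 0" --pt "-0.03 -0.015 0" --pt "-0.024 -0.012 0" --yaw '[0, 0, 0, 0, 0]' --gripper '[0.25, 0.25, 0.25, 0.25, 0.25]'

```text
time_s: 6.67
tool_pos: [0.5427, 0.2803, 0.0401]
ee_rot: [-0.231, 0.973, 0.0, 0.001]
ft_force: [1.5, -0.2, -0.0]
gripper_width: 0.0214
grasp_force: 0.0
```

jog_arm --pt "-0.026 -0.013 0.004" --pt "-0.026 -0.013 0.014" --pt "-0.026 -0.013 0.015" --pt "-0.026 -0.013 0.013" --pt "-0.026 -0.013 0.012" --yaw '[0, 0, 0, 0, 0]' --gripper '[0.25, 0.25, 0.25, 0.25, 0.25]'

```text
time_s: 7.08
tool_pos: [0.5228, 0.2704, 0.0478]
ee_rot: [-0.231, 0.973, -0.0, -0.0]
ft_force: [-0.1, -0.4, -0.3]
gripper_width: 0.0212
grasp_force: 0.1
```

```bash
python3 - <<'E'
from h import *
o=get_obs();print(o['tool_pos'],o['ft_force'])
s=shot('scene');t=shot('wrist')
a=cv2.resize(s['img'][200:280,230:330],(400,320),interpolation=cv2.INTER_CUBIC)
b=cv2.resize(t['img'],(400,320))
cv2.imwrite('pics/w7.png',np.hstack([a,b])[:,:,::-1])
E
```

```text
[0.5227886  0.27039893 0.0478003 ] [-0.1374181  -0.37814714 -0.31338862]
```

View pics/w7.png

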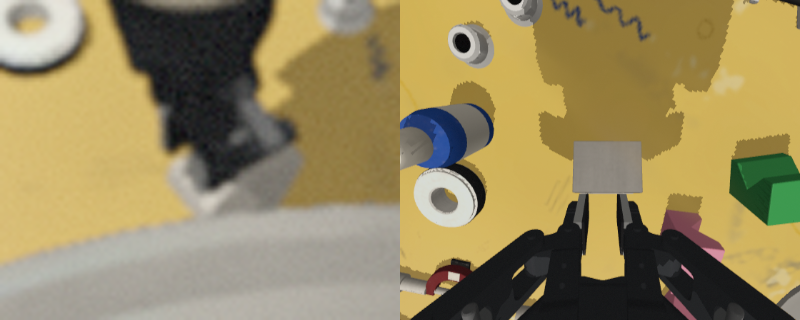

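The wrist view shows the fingers square on the block (575–640, 140–190) and the block tilting. I continue past the tipping point.

jog_arm --pt "-0.026 -0.013 0.012" --pt "-0.026 -0.013 0.01" --pt "-0.026 -0.013 0.008" --pt "-0.026 -0.013 0.005" --pt "-0.01 -0.005 0" --yaw '[0, 0, 0, 0, 0]' --gripper '[0.25, 0.25, 0.25, 0.25, 0.25]'

```text
time_s: 7.6
tool_pos: [0.5054, 0.2617, 0.0529]
ee_rot: [-0.231, 0.973, -0.0, -0.0]
ft_force: [0.2, 1.1, 0.1]
gripper_width: 0.0213
grasp_force: 0.0
```

jog_arm --pt "0 0 0" --pt "0 0 0.1" --pt "0.05 0 0.2" --pt "0.1 0 0.2" --pt "0.1 0 0.2" --yaw '[0, 0, 0, 0, 0]' --gripper '[0.25, 0.25, 0.25, 0.25, 0.25]'

```text
time_s: 8.02
tool_pos: [0.5437, 0.262, 0.159]
ee_rot: [-0.231, 0.973, -0.0, -0.0]
ft_force: [1.2, 0.3, -0.5]
gripper_width: 0.0213
grasp_force: 0.0
```

```bash
python3 - <<'E'
from h import *
o=get_obs();print(o['tool_pos'],o['ft_force'],o['time_s'])
t=shot('wrist');s=shot('scene');p=shot('top')
a=cv2.resize(s['img'][110:290,200:340],(350,450),interpolation=cv2.INTER_CUBIC)
b=cv2.resize(t['img'],(450,338));c=cv2.resize(p['img'][180:225,220:380],(450,112),interpolation=cv2.INTER_CUBIC)
cv2.imwrite('pics/w8.png',np.hstack([a,np.vstack([b,c])])[:,:,::-1])
E
```

```text
[0.54366092 0.26204057 0.15895981] [ 1.24227827  0.3314983  -0.4945168 ] 8.0167
```

View pics/w8.png

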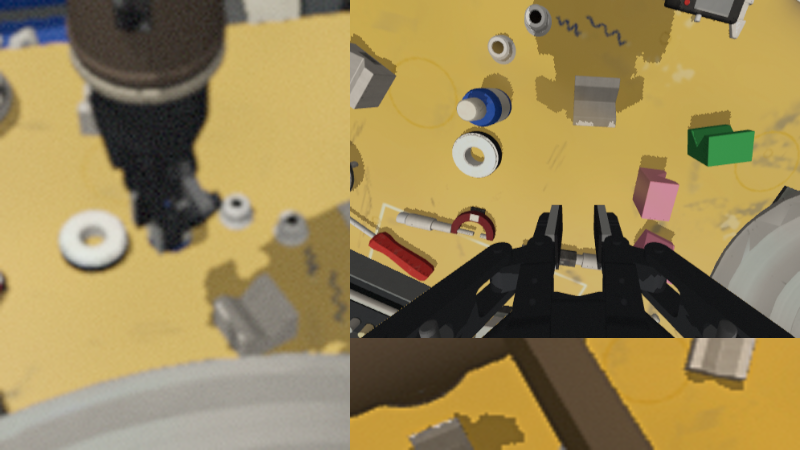

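The side block is flat with its groove up in both the scene view (255,315) and the wrist view (597,100). The end block is also upright, and the nuts, bottle and ring stand untouched.

```bash
python3 -c "
from h import *
print(workorder.hand_in())"
```

```text
the job is handed in; nothing more can be done
None
```

I tipped both steel V-blocks onto their bases with the grooves facing up, about 4 cm from where they stood, left everything else in place as far as the pictures show, and handed the job in at about 8 s.

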